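# Lay a ring-blank carrier down for laser marking

### The arm

A 6-joint arm with a two-finger parallel gripper is mounted at the origin on the work surface. World frame = base frame: x ahead of the robot, y to its left, z up, the work surface at z = 0. Lengths are in m, angles in rad, forces in N, time in s.
With the tool pointing down it reaches from about 0.3 to 0.875 m from the base axis. Payload 6.4 kg.
Tool frame: the origin (TCP) lies on the centre line of the jaws, within the pads' length; the fingertips stand 25 mm ahead of it and the grasp point (between the pads) lies 6 mm ahead of it; z points along the fingers, y is the line along which they close (so a half turn about z gives the same grasp; the last joint's range is limited). The gripper opens to 85 mm and grips with 20 to 120 N. Pads are 22 mm wide; open, the fingers measure 114 mm over their backs; the gripper's body (76 mm by 85 mm) begins 54 mm behind the grasp point. The pads swing forward as they close: fully open they stand 13 mm farther back than shut.
Start: joints at [-1.349, 0.181, 1.607, -0, 1.354, -0.206], TCP at [0.239, -0.523, 0.256] pointing down, gripper open.
Joint ranges: [-2.99, 2.99], [-0.89, 2.07], [0.3, 2.58], [-1.14, 4.28], [0, 2.63], [-3.12, 3.12]. Speed limits (rad/s): [2.57, 2.57, 3.01, 3.14, 3.14, 3.14].

### API

Orientations are given as a unit quaternion [w, x, y, z].
In Python, from bench import get_obs, camera, hand_in, spot_in gives the robot as it stands.
- The arm moves only by the shell command python3 -m jog 'ROWS'. ROWS is JSON, one flat list of numbers, 7 for each row, row after row: the shift along the tool's x, y, z in m, then the turn, a rotation vector about the tool's x, y, z in rad, then the closure, from 0 (fully open) to 1 (shut). A call has 1 to 20 rows; each row is the pose to reach, as a shift and turn from the pose commanded when the call began, along the tool's axes at that moment; what a row does not reach only later rows make up. A row lasts 1/8 s, in which the tool goes at most 62.5 mm and 10.7 degrees, less where a joint would pass 70% of its speed; a pose out of reach is approached as far as the arm can. A call with a gripper value outside its range is refused whole. The fingers move at their own pace and stop on an object; the grip force is fixed at half the most. Time passes only in rows, so rows that repeat a pose let the fingers close. It gives the time, the measured TCP pose, the force, the opening and the grip force at its end, in the units of the state.
- get_obs(): the state, without advancing time (a new reading comes with each control period).
- camera(name): name is "scene" or "top" or "wrist"; returns a dict with "frame" (420x560x3 uint8, red, green, blue), "mtx" (3x3 intrinsics, pixels), "extrinsics" (4x4, takes a point from camera to world coordinates). Camera axes: x right, y up, looking along -z (the intrinsics and any distortion apply to the point x, -y, -z); pixel columns grow to the right and rows downward; lengths in m; the calibration is good to about 2 mm. The wrist camera is an equidistant fisheye: a pixel r from the principal point sees the ray r / f radians off the axis. A picture is of the moment at which its call begins. There is no depth.
- hand_in(): hands the job in; it is judged then, once.
Trained networks look in a picture, given as the dict that the camera call returned (one of the last four; its "shot" number tells which), for a name from the list of things; names that differ only in an ending like _2 or _b are one class to them, and where a whole thing is asked for, a point or a joint stands for the part that bears it (a point fixed in the world has none). Each returns a list of dicts, best first, with "confidence" (0 to 1); they miss things now and then, are a little off and sometimes report something else, mostly with a low value. They report only what shows in the picture. A call takes as long as a camera call. They do not tell look-alikes from the thing itself.
- spot_in(picture, name): "xyz" ([x, y, z] in m, in world coordinates, good to about 4 mm: the middle of the surface that is visible of it).
The state is a dict: "time_s": time; "q": joint angles; "dq": joint speeds; "joint_efforts": joint torques, N m; "eef_pos": TCP position; "eef_rot": TCP orientation; "wrist_force": force on the tool from outside, world axes, zero at the start; "torque": the same for the moment, N m; "opening": opening from 0.0 (shut) to 1.0 (fully open); "grasp_force": force on a finger pad.
Only numpy, scipy, OpenCV 4.12 (cv2) and the standard library are available. Lean on these libraries where they do the work, as an engineer would, in place of code of your own. Each camera call takes 0.05 s, during which the arm holds its last target. There are 200 camera calls.

### The job

The tall aluminium carrier stands on end in the grey marking bed with its gold blanks facing the robot: push it over away from the robot so that it lies in the lane with the blanks facing up, and push it along the lane until it is fully home against the yellow stop. Then push the red-tipped clamp arm over so that it comes down on the carrier and stays there. Do it all by pushing with the fingers: do not pick the carrier up, and leave the other things on the table where they are.

Things in the scene. Friction and masses are not known exactly. Their poses are not given: they have to be found in the camera images.
- bed: grey marking bed, fixed; plate 250 x 130 x 12 mm; origin under its centre on the table; x along the lane away from the robot, y left. Lane: on y = 0, floor 12 mm above the table, 58 mm wide between two rails (8 mm thick, tops 26 mm above the table, x = -120 to +90 mm), open at the near end. A yellow stop (80 mm wide, top 46 mm above the table) closes it, near face at x = +85 mm
- bed_stop (a point): centre of the near face of the yellow stop, 32 mm above the table
- carrier: aluminium block 40 x 50 x 110 mm, 0.25 to 0.5 kg; origin at the centre of its foot, z along its length, gold blanks in its -x face. Starts on end in the lane, bed x = -95 to -80 mm. Pushed near its head it tips about its far foot edge and falls once it leans 20 degrees; lying, it slides under 6 N. Home: origin at bed x = -25 mm, 32 mm above the table, its x axis down, its head at the stop
- carrier_center (a point): middle of the carrier block, 55 mm from its foot along its length
- clamp (a joint): clamp arm angle, rad: 0 = level across the lane, its foot on the lying carrier; pi/2 = upright; starts at 1.6 to 1.95, upright or leaning outward (bed +y); 1.95 = open limit. Lightly stiff: it stays where left near upright and falls towards the lane by its own weight once some 30 degrees past upright (below 1.0). Moves with under 1 N
- clamp_hinge (a point): hinge axis of the clamp, parallel to bed x, on a dark post on the lane's left (+y) side: at bed x = +40, y = +50, 66 mm above the table (cheeks to 74 mm)
- clamp_tip (a point): end of the clamp arm, 96 mm from the hinge. The arm is a flat bar 18 mm wide (along bed x), 8 mm thick, its last 24 mm red; the outer face (upper when shut) is plain; a rubber foot 14 mm across, 10 mm long stands on the other face 50 mm from the hinge
- spare: blue plastic carrier of the same size without gold blanks, standing on the table to the right of the bed; origin at the centre of its foot; not to be used
- green_box: green box 50 x 35 x 22 mm on the table right of the bed; origin under its centre; leave alone
- lens_cap: black round lens cap, 76 mm across, 16 mm high, right of the bed; origin under its centre; leave alone
- basket: yellow basket 200 x 150 x 85 mm with paper packets, at the right of the table; origin under its centre; leave alone
- cleaner: clear bottle with a blue cap, 56 mm across, 150 mm high, at the left; origin under its centre; leave alone
- driver: orange-handled screwdriver 160 mm long, at the left; lying along its x; leave alone
Mind the look-alikes: they are no part of the job. Leave any orange look-alike of the carrier alone.

How it is judged:
On the way, in this order (a step that is already met when the one before it is completed fails the run):
1. the carrier lies in the lane, blanks up, fully home against the stop, the clamp arm still open (angle between carrier's own x axis and vertical above 3 rad and x of carrier in the frame of bed between -0.0295 and -0.0205 m and y of carrier in the frame of bed between -0.01 and 0.01 m and height (world z) of carrier_center below 0.037 m and linear speed of carrier below 0.02 m/s and value of joint clamp above 0.6 rad), for 0.2 s.
2. the clamp arm is down on the carrier (value of joint clamp between -0.08 and 0.08 rad), for 0.2 s.
At the end, for the whole second after the job is handed in: The carrier lies at rest on the lane floor, blanks up (within 0.14 rad), its head within 4.5 mm of the stop, and the clamp arm rests on it (joint within 0.08 rad of 0) (all of step 2 and angle between carrier's own x axis and vertical above 3 rad and x of carrier in the frame of bed between -0.0295 and -0.0205 m and y of carrier in the frame of bed between -0.01 and 0.01 m and height (world z) of carrier_center below 0.037 m and linear speed of carrier below 0.02 m/s and velocity of joint clamp between -0.1 and 0.1 rad/s); the robot touches nothing.
It fails at once if the carrier is lifted while it stands or tips (its middle more than 85 mm above the table) (height (world z) of carrier_center above 0.085 m).
It fails at once if the lying carrier is lifted (more than about 20 mm off the lane floor) (angle between carrier's own x axis and vertical above 2.9 rad and height (world z) of carrier_center above 0.052 m).
It fails at once if another thing on the table (spare, green box, lens cap, basket, bottle, screwdriver) is moved more than 20 mm (distance of any of spare, green_box, lens_cap, basket, cleaner, driver from where it was at the start of the episode above 0.02 m).
It also fails if it takes over 53 s, if anything falls off the work surface, if the arm or the gripper's body presses on something with over 40 N, if the wrist force passes 120 N, or if a joint passes its speed limit or range.

## Working session

There is one attempt and no reset: what is moved stays moved. The work goes in short steps, Python scripts to look and compute and a shell command to move; the robot and the scene stay as the last step left them, time stands still between calls to the robot, and variables do not carry over. Pictures are saved under pics/ and viewed, at most 10 in all, crops included, and the job is handed in when it is done.

```bash
ls; mkdir -p pics; cat > h.py <<'E'
import numpy as np,cv2
from bench import *
from scipy.spatial.transform import Rotation as R
def px(c,p):
    T=np.linalg.inv(c["extrinsics"]);q=T[:3,:3]@np.array(p)+T[:3,3];q=q*[1,-1,-1];u=c["mtx"]@q;return u[:2]/u[2]
def ray(c,uv,z):
    d=np.linalg.inv(c["mtx"])@[uv[0],uv[1],1];d=c["extrinsics"][:3,:3]@(d*[1,-1,-1]);o=c["extrinsics"][:3,3];return o+d*(z-o[2])/d[2]
E
python3 - <<'E'
from h import *
o=get_obs();print({k:np.round(v,3) for k,v in o.items()})
for n in ["scene","top"]:
    c=camera(n);cv2.imwrite(f"pics/{n}1.png",c["frame"][:,:,::-1]);print(n,c["mtx"].round(1).tolist(),c["extrinsics"].round(3).tolist())
    for k in ["bed","carrier","clamp","clamp_tip","spare","green_box","lens_cap","basket","cleaner","driver"]:
        print(k,[(np.round(d["xyz"],3).tolist(),round(d["confidence"],2),px(c,d["xyz"]).round().tolist()) for d in spot_in(c,k)])
E
```

```text
pics
{'time_s': np.float64(0.0), 'q': array([-1.349,  0.182,  1.608, -0.   ,  1.354, -0.206]), 'dq': array([ 0.   , -0.001, -0.001, -0.001, -0.001,  0.001]), 'joint_efforts': array([-0.0000e+00, -4.4487e+01, -3.5134e+01, -0.0000e+00,  9.0000e-03,
       -0.0000e+00]), 'eef_pos': array([ 0.238, -0.523,  0.255]), 'eef_rot': array([-0.001,  0.977,  0.212, -0.   ]), 'wrist_force': array([-0.255, -0.291, -0.055]), 'torque': array([ 0.056,  0.011, -0.023]), 'grasp_force': np.float64(0.0), 'opening': np.float64(1.0)}
scene [[464.2, 0.0, 276.0], [0.0, 464.2, 202.3], [0.0, 0.0, 1.0]] [[0.076, -0.844, 0.53, 1.478], [0.997, 0.071, -0.03, -0.074], [-0.012, 0.531, 0.847, 1.566], [0.0, 0.0, 0.0, 1.0]]
bed [([0.605, 0.109, 0.008], 0.85, [311.0, 222.0])]
carrier [([0.454, 0.277, 0.08], 0.87, [350.0, 176.0]), ([0.372, 0.215, 0.079], 0.82, [332.0, 161.0]), ([0.516, 0.135, 0.097], 0.71, [316.0, 190.0]), ([0.352, 0.12, 0.08], 0.68, [308.0, 158.0])]
clamp [([0.636, 0.163, 0.121], 0.61, [329.0, 213.0])]
clamp_tip []
spare [([0.526, -0.037, 0.086], 0.88, [271.0, 197.0]), ([0.515, 0.135, 0.099], 0.47, [316.
[... 698 characters left out ...]
0.79, [192.0, 274.0]), ([0.34, 0.121, 0.109], 0.72, [227.0, 280.0]), ([0.438, 0.269, 0.112], 0.56, [175.0, 246.0])]
clamp [([0.629, 0.161, 0.126], 0.46, [211.0, 179.0])]
clamp_tip [([0.626, 0.168, 0.126], 0.4, [208.0, 180.0])]
spare [([0.509, -0.034, 0.109], 0.68, [279.0, 219.0]), ([0.539, 0.36, 0.101], 0.31, [144.0, 212.0])]
green_box [([0.633, -0.017, 0.022], 0.75, [272.0, 182.0]), ([0.59, 0.112, 0.015], 0.56, [232.0, 197.0])]
lens_cap [([0.415, 0.012, 0.014], 0.89, [265.0, 252.0]), ([0.626, 0.166, 0.123], 0.31, [209.0, 180.0])]
basket [([0.408, -0.523, 0.068], 0.72, [443.0, 250.0])]
cleaner [([0.54, 0.36, 0.097], 0.57, [145.0, 212.0])]
driver [([0.387, 0.523, 0.027], 0.82, [99.0, 265.0])]
```

```bash
python3 - <<'E'
import cv2,numpy as np
a=cv2.imread("pics/top1.png")[140:300,120:320];b=cv2.imread("pics/scene1.png")[120:280,240:400]
cv2.imwrite("pics/tc.png",cv2.resize(a,None,fx=3.7,fy=3.7,interpolation=2));cv2.imwrite("pics/sc.png",cv2.resize(b,None,fx=3.7,fy=3.7,interpolation=2))
E
```

```text
(no output)
```

View pics/tc.png

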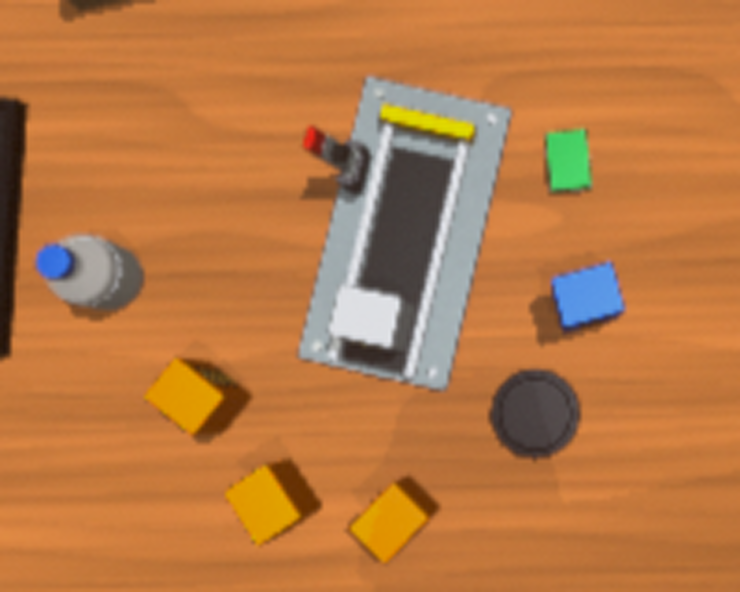

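View pics/sc.png

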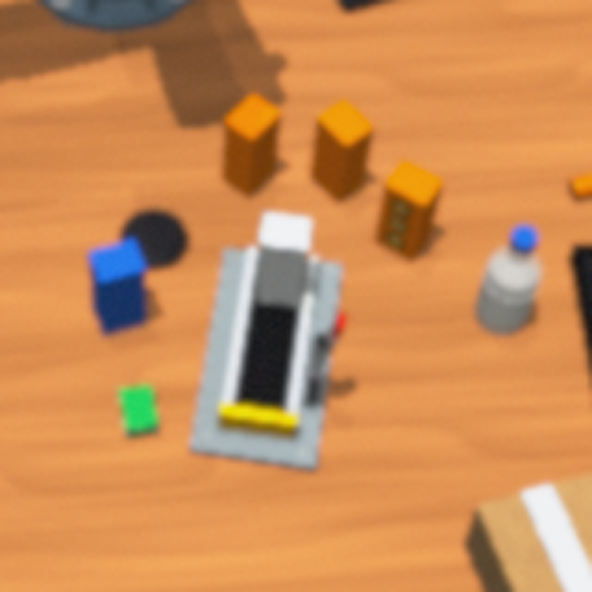

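The pictures show the silver block standing in the bed's lane (top pixel 219,226). The three orange blocks at (170,247), (192,276) and (225,281) are look-alikes outside the bed, and the blue one at (279,220) is the spare. The silver block is the carrier. The clamp arm is at (205,178), leaning outward.

```bash
cat > loc.py <<'E'
from h import *
from scipy.optimize import least_squares
t=camera("top");s=camera("scene")
tc=np.array([(370,76),(511,107),(445,390),(300,357)])/3.7+[120-.36,140-.36]
sc=np.array([(316,467),(190,450),(343,265)])/3.7+[240-.36,120-.36]
P=np.array([(125,65,12),(125,-65,12),(-125,-65,12),(-125,65,12)])/1e3
def w(p,q): c,s_=np.cos(p[2]),np.sin(p[2]);return np.array([p[0]+c*q[0]-s_*q[1],p[1]+s_*q[0]+c*q[1],q[2]])
def f(p,cams="ts"):
    r=[]
    if "t" in cams: r+=[px(t,w(p,q))-a for q,a in zip(P,tc)]
    if "s" in cams: r+=[px(s,w(p,q))-a for q,a in zip(P[[0,1,3]],sc)]
    return np.concatenate(r)
for m in ["t","s","ts"]:
    r=least_squares(f,[.59,.113,-.2],args=(m,));print(m,r.x.round(4),np.abs(r.fun).max().round(2))
p=r.x
# refined with colour: yellow stop top centroid, carrier top corners
for c,n in((t,"t"),(s,"s")):
    h=cv2.cvtColor(c["frame"],cv2.COLOR_RGB2HSV)
    m=cv2.inRange(h,(25,150,120),(35,255,255));m[:,:200]=0;m[:,340:]=0;m[:140]=0;m[260:]=0
    ys,xs=np.nonzero(m);print(n,"yellow",len(xs),cv2.minAreaRect(np.float32(np.c_[xs,ys])), "pred stop top near edge",px(c,w(p,(.085,.04,.046))),px(c,w(p,(.085,-.04,.046))))
    m=cv2.inRange(h,(0,150,90),(4,255,255));m[:,:190]=0;m[:,340:]=0;m[:140]=0;m[260:]=0
    ys,xs=np.nonzero(m);print("red",len(xs),xs.mean(),ys.mean())
    for th in (1.6,1.75,1.95): print(th,px(c,w(p,(.04,.05+.084*-np.cos(th),.066+.084*np.sin(th)))))
tt=np.array([(342,285),(402,293),(392,349),(331,336)])/3.7+[119.64,139.64]
for a in tt:
    q=ray(t,a,.122)-[p[0],p[1],0];c_,s_=np.cos(p[2]),np.sin(p[2]);print("car",q[0]*c_+q[1]*s_,-q[0]*s_+q[1]*c_)
E
python3 loc.py
```

```text
t [ 0.5746  0.1196 -0.2484] 0.71
s [ 0.5771  0.1163 -0.2461] 0.37
ts [ 0.5753  0.1186 -0.2497] 1.02
t yellow 102 ((235.02352905273438, 172.3941192626953), (24.947002410888672, 4.013213634490967), 12.528807640075684) pred stop top near edge [222.6550369  171.25557092] [247.7090723  176.94726574]
red 21 204.61904761904762 177.71428571428572
1.6 [210.18166863 178.32104298]
1.75 [205.95713131 177.42581262]
1.95 [200.71794553 176.4662967 ]
s yellow 85 ((309.5799865722656, 231.4399871826172), (19.374725341796875, 4.949747562408447), 8.130102157592773) pred stop top near edge [320.94388379 231.12118226] [299.6176885  227.98931315]
red 4 331.25 206.75
1.6 [327.97754541 206.77601154]
1.75 [331.43966737 207.4609273 ]
1.95 [335.81943569 208.76978792]
car -0.06325192789691679 0.025868734161911884
car -0.058893784487300226 -0.020981914389813252
car -0.10282254351309665 -0.02361814893884491
car -0.1035972230026202 0.02472164863463507
```

```bash
cat > go.py <<'E'
import sys
from h import *
B=np.array([.5757,.1185]);YAW=-.249
def goal(x,y,tipz):
    c,s=np.cos(YAW),np.sin(YAW);return np.array([B[0]+c*x-s*y,B[1]+s*x+c*y,tipz+.025])
o=get_obs();Rc=R.from_quat(np.roll(o["eef_rot"],-1));p=o["eef_pos"]
Rd=R.from_matrix(np.array([[np.cos(YAW),np.sin(YAW),0],[np.sin(YAW),-np.cos(YAW),0],[0,0,-1]]))
c,s=np.cos(YAW),np.sin(YAW);d=p[:2]-B
print("t",o["time_s"],"bed xy,tipz",np.round([c*d[0]+s*d[1],-s*d[0]+c*d[1],p[2]-.025],4),"F",o["wrist_force"].round(2),"open",o["opening"],"q",o["q"].round(2))
for a in sys.argv[1:]:
    g=goal(*eval(a));print(a,"shift",Rc.inv().apply(g-p).round(4),"turn",(Rc.inv()*Rd).as_rotvec().round(3))
E
python3 go.py "(-.145,0,.23)" "(-.145,0,.102)"
```

```text
t 1.2 bed xy,tipz [-0.1686 -0.705   0.2313] F [-0.86  0.83  0.69] open 1.002220451635582 q [-1.35  0.18  1.61  0.    1.35 -0.21]
(-.145,0,.23) shift [ 0.4599 -0.5348  0.0013] turn [ 0.    -0.     0.677]
(-.145,0,.102) shift [ 0.4599 -0.5348  0.1293] turn [ 0.    -0.     0.677]
```

```bash
python3 -m jog '[0.1,-0.12,0,0,0,0.15,1, 0.2,-0.24,0,0,0,0.3,1, 0.3,-0.36,0,0,0,0.45,1, 0.4,-0.46,0,0,0,0.6,1, 0.46,-0.535,0,0,0,0.677,1, 0.46,-0.535,0,0,0,0.677,1, 0.46,-0.535,0,0,0,0.677,1, 0.46,-0.535,0,0,0,0.677,1, 0.46,-0.535,0,0,0,0.677,1, 0.46,-0.535,0,0,0,0.677,1, 0.46,-0.535,0,0,0,0.677,1, 0.46,-0.535,0,0,0,0.677,1, 0.46,-0.535,0,0,0,0.677,1, 0.46,-0.535,0,0,0,0.677,1, 0.46,-0.535,0,0,0,0.677,1, 0.46,-0.535,0,0,0,0.677,1]'; python3 go.py "(-.145,0,.102)"
```

```text
time_s: 3.2
eef_pos: [0.4352, 0.1536, 0.2565]
eef_rot: [0.0, 0.992, -0.125, 0.0]
wrist_force: [0.7, -0.4, 0.3]
opening: -0.007
grasp_force: 0.0
t 3.2 bed xy,tipz [-0.1448 -0.0006  0.2315] F [ 0.71 -0.41  0.29] open -0.006557665012758672 q [ 0.08 -0.08  1.88 -0.    1.34  1.9 ]
(-.145,0,.102) shift [-0.0003 -0.0006  0.1295] turn [-0.    -0.    -0.002]
```

```bash
python3 -m jog '[0,0,0.06,0,0,0,1, 0,0,0.12,0,0,0,1, 0,0,0.129,0,0,0,1, 0,0,0.129,0,0,0,1, 0,0,0.129,0,0,0,1]' | head -2; python3 - <<'E'
from h import *
c=camera("wrist");cv2.imwrite("pics/w1.png",c["frame"][:,:,::-1])
s=camera("scene");cv2.imwrite("pics/s2.png",cv2.resize(s["frame"][110:270,230:400,::-1],None,fx=3.5,fy=3.5))
a=cv2.imread("pics/w1.png");b=cv2.imread("pics/s2.png");h=np.zeros((560,600+0,3),np.uint8)
x=cv2.resize(a,(0,0),fx=.7,fy=.7);y=cv2.resize(b,(0,0),fx=.68,fy=.68);H=max(x.shape[0],y.shape[0]);f=lambda i:cv2.copyMakeBorder(i,0,H-i.shape[0],0,0,0)
cv2.imwrite("pics/c2.png",np.hstack([f(x),f(y)]))
E
```

```text
time_s: 3.82
eef_pos: [0.4372, 0.1545, 0.1299]
```

View pics/c2.png

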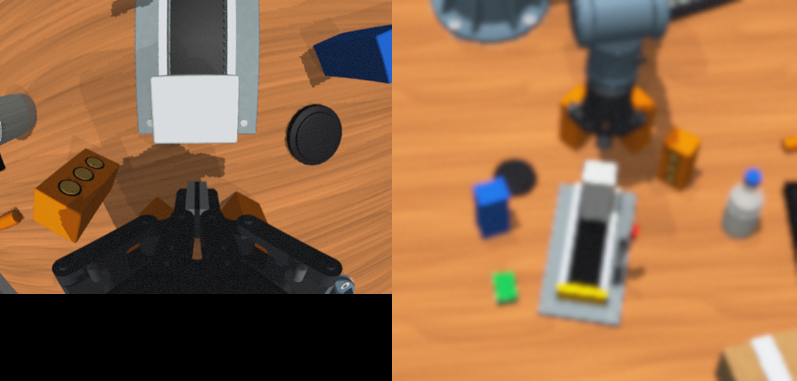

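The wrist view shows the shut fingers (195,190) centred on the carrier's head (195,110). The path is clear, so I'll push it over.

```bash
python3 -m jog '[0.01,0,0,0,0,0,1, 0.02,0,0,0,0,0,1, 0.026,0,0,0,0,0,1, 0.032,0,0,0,0,0,1, 0.038,0,0,0,0,0,1, 0.044,0,0,0,0,0,1, 0.05,0,0,0,0,0,1, 0.055,0,0,0,0,0,1]'; python3 - <<'E'
from h import *
c=camera("top");print([(np.round(d["xyz"],3).tolist(),round(d["confidence"],2)) for d in spot_in(c,"carrier")])
E
python3 -m jog '[0.005,0,0,0,0,0,1, 0.01,0,0,0,0,0,1, 0.014,0,0,0,0,0,1, 0.018,0,0,0,0,0,1, 0.022,0,0,0,0,0,1, 0.022,0,0,0,0,0,1, 0.022,0,0,0,0,0,1, 0.022,0,0,0,0,0,1]'
python3 - <<'E'
from h import *
c=camera("wrist");cv2.imwrite("pics/w3.png",c["frame"][:,:,::-1])
E
python3 go.py "(-.1,0,.1)"
```

```text
time_s: 4.92
eef_pos: [0.4889, 0.1408, 0.1273]
eef_rot: [-0.0, 0.992, -0.124, 0.0]
wrist_force: [0.3, 0.5, -0.0]
opening: -0.002
grasp_force: 0.1
[([0.435, 0.254, 0.038], 0.63), ([0.416, 0.012, 0.015], 0.56), ([0.345, 0.102, 0.092], 0.54), ([0.366, 0.219, 0.11], 0.52)]
time_s: 6.02
eef_pos: [0.5097, 0.1355, 0.1273]
eef_rot: [0.0, 0.992, -0.124, -0.0]
wrist_force: [0.0, 0.3, -0.6]
opening: -0.002
grasp_force: 0.0
t 6.075 bed xy,tipz [-0.0682  0.0002  0.1023] F [-0.09  0.03 -0.15] open -0.003205752675125258 q [0.03 0.23 1.83 0.   1.08 1.85]
(-.1,0,.1) shift [-0.0318  0.0002  0.0023] turn [ 0.  0. -0.]
```

View pics/w3.png

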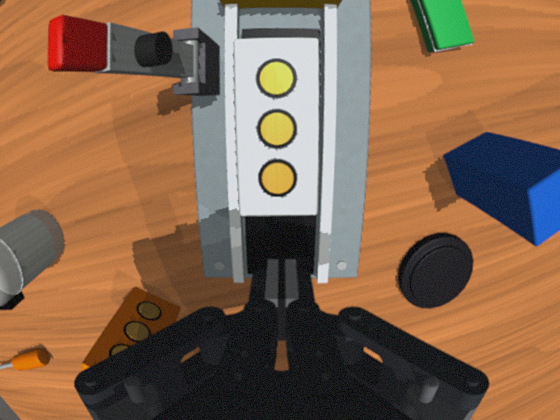

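The carrier lies blanks up, foot edge at (280,214) and head edge at (277,38). I'll measure the foot edge.

```bash
cat >> h.py <<'E'
def fray(c,uv,z):
    K=c["mtx"];a=np.array([(uv[0]-K[0,2])/K[0,0],(uv[1]-K[1,2])/K[1,1]]);r=np.linalg.norm(a);d=np.r_[a/r*np.sin(r),np.cos(r)]*[1,-1,-1]
    d=c["extrinsics"][:3,:3]@d;o=c["extrinsics"][:3,3];return o+d*(z-o[2])/d[2]
def bed(p):
    c,s=np.cos(-.249),np.sin(-.249);d=np.array(p[:2])-[.5757,.1185];return np.round([c*d[0]+s*d[1],-s*d[0]+c*d[1]],4)
E
python3 - <<'E'
from h import *
c=camera("wrist")
for n,u,z in(("footL",(243,215),.052),("footR",(316,214),.052),("headL",(236,39),.052),("headR",(318,38),.052),("railnearL",(239,281),.026),("railnearR",(322,281),.026),("stop base L",(243,12),.046),("plate corner",(355,276),.012)): print(n,bed(fray(c,u,z)))
E
python3 go.py "(-.115,0,.1)" "(-.115,0,.036)"
```

```text
footL [-0.0534  0.0238]
footR [-0.0528 -0.0223]
headL [0.0547 0.0257]
headR [ 0.0551 -0.0217]
railnearL [-0.118   0.0328]
railnearR [-0.1181 -0.0324]
stop base L [0.0733 0.0224]
plate corner [-0.1226 -0.0624]
t 6.125 bed xy,tipz [-0.0682  0.0002  0.1023] F [-0.31  0.13  0.3 ] open -0.001318715708885873 q [ 0.03  0.23  1.83 -0.    1.08  1.85]
(-.115,0,.1) shift [-0.0468  0.0002  0.0023] turn [ 0.  0. -0.]
(-.115,0,.036) shift [-0.0468  0.0002  0.0663] turn [ 0.  0. -0.]
```

```bash
python3 -m jog '[-0.02,0,0,0,0,0,1, -0.02,0,0,0,0,0,1, -0.02,0,0.035,0,0,0,1, -0.02,0,0.066,0,0,0,1, -0.02,0,0.066,0,0,0,1, -0.02,0,0.066,0,0,0,1]'; python3 -m jog '[0.006,0,0,0,0,0,1, 0.012,0,0,0,0,0,1, 0.018,0,0,0,0,0,1, 0.024,0,0,0,0,0,1, 0.03,0,0,0,0,0,1, 0.035,0,0,0,0,0,1, 0.04,0,0,0,0,0,1, 0.044,0,0,0,0,0,1, 0.044,0,0,0,0,0,1]'; python3 go.py
```

```text
time_s: 6.88
eef_pos: [0.4915, 0.1403, 0.0623]
eef_rot: [-0.0, 0.992, -0.124, 0.001]
wrist_force: [1.1, 0.3, -0.4]
opening: -0.001
grasp_force: 0.0
time_s: 8.0
eef_pos: [0.5337, 0.1294, 0.0613]
eef_rot: [-0.0, 0.992, -0.124, 0.001]
wrist_force: [0.7, 1.0, -1.1]
opening: 0.009
grasp_force: 0.0
t 8.0 bed xy,tipz [-0.0434  0.0002  0.0363] F [ 0.75  0.97 -1.1 ] open 0.008602125216110782 q [ 0.02  0.38  1.8  -0.    0.96  1.84]
```

Now creep towards the stop and read the force.

```bash
python3 -m jog '[0.001,0,0,0,0,0,1, 0.002,0,0,0,0,0,1, 0.003,0,0,0,0,0,1, 0.004,0,0,0,0,0,1]'|grep -E "pos|force"; python3 -m jog '[0.001,0,0,0,0,0,1, 0.002,0,0,0,0,0,1]'|grep -E "pos|force";  python3 -m jog '[0.001,0,0,0,0,0,1, 0.002,0,0,0,0,0,1]'|grep -E "pos|force"; python3 - <<'E'
from h import *
c=camera("wrist");cv2.imwrite("pics/w4.png",c["frame"][:,:,::-1])
E
```

```text
eef_pos: [0.5368, 0.1286, 0.0613]
wrist_force: [-1.8, 1.0, 1.2]
grasp_force: 1.3
eef_pos: [0.5389, 0.128, 0.0613]
wrist_force: [-3.1, 0.7, 2.6]
grasp_force: 1.3
eef_pos: [0.5405, 0.1276, 0.0612]
wrist_force: [-5.5, 1.8, 4.4]
grasp_force: 2.8
```

View pics/w4.png

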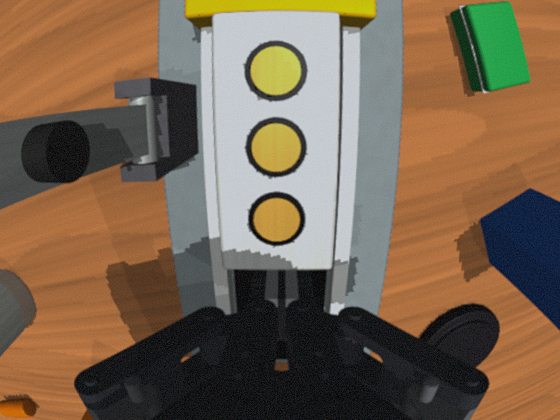

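The head's top edge (277,13) meets the stop's lower border, so the carrier is at or almost at the stop. I'll push on until the force climbs clearly.

```bash
for i in 1 2 3; do python3 -m jog '[0.001,0,0,0,0,0,1, 0.002,0,0,0,0,0,1]'|grep -E "pos|wrist"; done; python3 go.py
```

```text
eef_pos: [0.5407, 0.1276, 0.061]
wrist_force: [-11.6, 3.0, 9.2]
eef_pos: [0.5407, 0.1276, 0.0607]
wrist_force: [-19.0, 4.2, 15.4]
eef_pos: [0.5409, 0.1276, 0.0604]
wrist_force: [-25.8, 6.1, 20.8]
t 9.8 bed xy,tipz [-0.036   0.0002  0.0354] F [-25.76   6.08  20.81] open 0.004384769880204226 q [0.02 0.4  1.77 0.   0.98 1.84]
```

Contact is solid, with the fingers at bed x −0.036 as predicted for home. I'll back off and lift, then check for step 1.

```bash
python3 -m jog '[-0.015,0,0,0,0,0,1, -0.03,0,0,0,0,0,1, -0.03,0,0,0,0,0,1, -0.03,0,-0.06,0,0,0,1, -0.03,0,-0.12,0,0,0,1, -0.03,0,-0.17,0,0,0,1, -0.03,0,-0.17,0,0,0,1, -0.03,0,-0.17,0,0,0,1]' | head -2; python3 - <<'E'
from h import *
c=camera("wrist");cv2.imwrite("pics/w5.png",c["frame"][:,:,::-1])
c=camera("top");print([(np.round(d["xyz"],3).tolist(),bed(d["xyz"]),round(d["confidence"],2)) for d in spot_in(c,"clamp_tip")])
E
python3 go.py "(.04,.13,.2)" "(.04,.13,.125)"
```

```text
time_s: 10.8
eef_pos: [0.5177, 0.1333, 0.2311]
[]
t 10.95 bed xy,tipz [-6.090e-02 -2.000e-04  2.045e-01] F [ 0.25 -0.34  0.12] open -0.004064493536679829 q [ 0.03  0.12  1.74 -0.    1.29  1.85]
(.04,.13,.2) shift [ 0.1008 -0.1302  0.004 ] turn [ 0.001  0.003 -0.   ]
(.04,.13,.125) shift [ 0.101  -0.1303  0.079 ] turn [ 0.001  0.003 -0.   ]
```

View pics/w5.png

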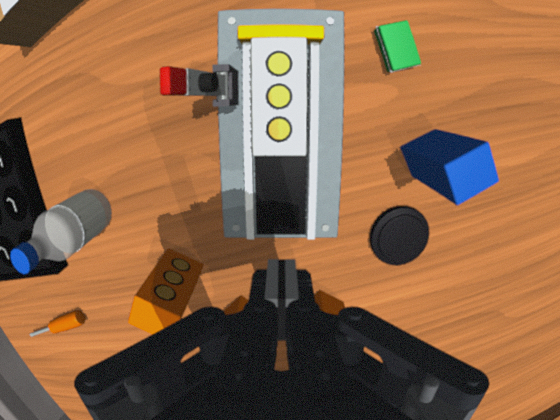

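The carrier is home against the stop, and the clamp is still open with its red tip at (173,81). Next I'll go round to the outer side of the arm.

```bash
python3 -m jog '[0,-0.06,0,0,0,0,1, 0.0,-0.12,0,0,0,0,1, 0.05,-0.13,0,0,0,0,1, 0.101,-0.13,0,0,0,0,1, 0.101,-0.13,0,0,0,0,1, 0.101,-0.13,0.04,0,0,0,1, 0.101,-0.13,0.079,0,0,0,1, 0.101,-0.13,0.079,0,0,0,1, 0.101,-0.13,0.079,0,0,0,1]'; python3 go.py "(.04,.13,.125)"; python3 - <<'E'
from h import *
c=camera("wrist");cv2.imwrite("pics/w6.png",c["frame"][:,:,::-1])
E
```

```text
time_s: 12.08
eef_pos: [0.6476, 0.2348, 0.1533]
eef_rot: [-0.0, 0.992, -0.124, 0.0]
wrist_force: [-0.5, -0.5, 0.9]
opening: 0.001
grasp_force: 0.0
t 12.075 bed xy,tipz [0.0411 0.1305 0.1283] F [-0.55 -0.52  0.86] open 0.0009583706119855698 q [0.18 0.52 1.37 0.   1.24 2.  ]
(.04,.13,.125) shift [-0.0011  0.0005  0.0033] turn [-0.    -0.001 -0.   ]
```

View pics/w6.png

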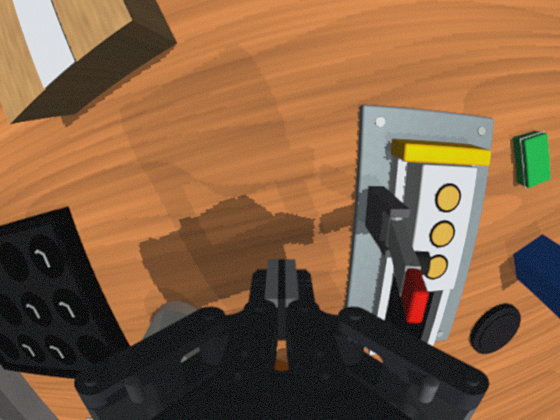

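The fingers (282,285) stand clear on the arm's outer side, the red tip being at (416,298). I'll push it over toward the lane.

```bash
python3 -m jog '[0,0.015,0,0,0,0,1, 0,0.03,0,0,0,0,1, 0,0.038,0,0,0,0,1, 0,0.046,0,0,0,0,1, 0,0.054,0,0,0,0,1, 0,0.062,0,0,0,0,1, 0,0.07,0,0,0,0,1, 0,0.078,0,0,0,0,1, 0,0.086,0,0,0,0,1, 0,0.094,0,0,0,0,1, 0,0.102,0,0,0,0,1, 0,0.11,0,0,0,0,1, 0,0.114,0,0,0,0,1, 0,0.114,0,0,0,0,1, 0,0.114,0,0,0,0,1]'; python3 -m jog '[0,0,-0.04,0,0,0,1, 0,0,-0.09,0,0,0,1, -0.06,0,-0.09,0,0,0,1, -0.12,0,-0.09,0,0,0,1, -0.12,0,-0.09,0,0,0,1, -0.12,0,-0.09,0,0,0,1]'; python3 - <<'E'
from h import *
c=camera("wrist");cv2.imwrite("pics/w7.png",c["frame"][:,:,::-1])
E
```

```text
time_s: 14.0
eef_pos: [0.6194, 0.1243, 0.1523]
eef_rot: [-0.0, 0.992, -0.124, 0.0]
wrist_force: [-0.5, 0.4, 0.6]
opening: -0.0
grasp_force: 0.0
time_s: 14.75
eef_pos: [0.5039, 0.1539, 0.2431]
eef_rot: [-0.0, 0.992, -0.124, 0.001]
wrist_force: [0.6, -0.8, 0.0]
opening: 0.003
grasp_force: 0.0
```

View pics/w7.png

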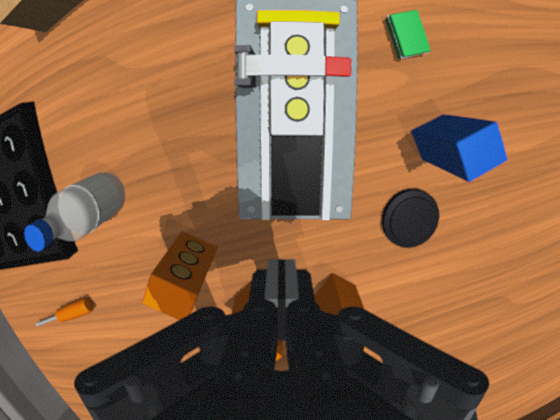

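The arm lies across the carrier, with its red end at (338,67), and the carrier is still against the stop. A quick check of the numbers before I hand in.

```bash
python3 - <<'E'
from h import *
c=camera("wrist");print("tip exp .04,-.046:",bed(fray(c,(350,67),.07)),"foot exp -.025:",bed(fray(c,(298,135),.052)))
print(get_obs()["time_s"],get_obs()["wrist_force"])
E
python3 -c "
from bench import hand_in;print(hand_in())"
```

```text
tip exp .04,-.046: [ 0.0405 -0.0449] foot exp -.025: [-0.0241 -0.    ]
14.85 [-0.34680409  0.02810265  0.37587837]
the job is handed in; nothing more can be done
None
```

The carrier lies blanks up, fully home against the yellow stop, with the clamp arm down on it; I handed the job in at about 15 s with the robot touching nothing, but hand-in returned no verdict.

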